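Snap a caster into a trolley leg and proof-pull it

ROBOT

A 6-joint arm with a two-finger parallel gripper is mounted at the origin on the work surface. World frame = base frame: x ahead of the robot, y to its left, z up, the work surface at z = 0. Lengths are in m, angles in rad, forces in N, time in s.
With the tool pointing down it reaches from about 0.375 to 0.975 m from the base axis. Payload 3.8 kg.
Tool frame: the origin (TCP) lies midway between the tips of the shut fingers; the grasp point (between the pads) lies 19 mm behind it; z points along the fingers, y is the line along which they close (so a half turn about z gives the same grasp; the last joint's range is limited). The gripper opens to 85 mm and grips with 20 to 120 N. Pads are 22 mm wide; open, the fingers measure 114 mm over their backs; the gripper's body (76 mm by 85 mm) begins 54 mm behind the grasp point. The pads swing forward as they close: fully open they stand 13 mm farther back than shut.
Start: joints at [1.269, 0.264, 1.604, -0, 1.274, -0.037], TCP at [0.177, 0.651, 0.231] pointing down, gripper open.
Joint ranges: [-2.63, 2.63], [-0.94, 2.18], [0.31, 2.57], [-1.31, 4.45], [0, 2.66], [-2.55, 2.55]. Speed limits (rad/s): [2.57, 2.57, 3.14, 3.14, 3.14, 3.14].

INTERFACE

Orientations are given as a rotation vector (axis times angle).
In Python, from workcell import bot gives the robot as it stands.
- The arm moves only by the tool step_arm, never from a script. Its argument "motion" is a list of rows, each a list of 5 numbers: the finger opening in cm, from 0 to 8.54, then the shift along the tool's x, y, z in cm, then the turn about the tool's z in degrees. In form: [[claw, dx, dy, dz, twist], ...]. A call has 1 to 20 rows; each row is the pose to reach, as a shift and turn from the pose commanded when the call began, along the tool's axes at that moment; what a row does not reach only later rows make up. A row lasts 1/10 s, in which the tool goes at most 50 mm and 8.59 degrees, less where a joint would pass 70% of its speed; a pose out of reach is approached as far as the arm can. A call with a gripper value outside its range is refused whole. The fingers move at their own pace and stop on an object; "force" is the grip in N (left out, the last holds). Time passes only in rows, so rows that repeat a pose let the fingers close. It gives the time, the measured TCP pose, the force, the opening and the grip force at its end, in the units of the state.
- bot.read_state(): the state, without advancing time (a new reading comes with each control period).
- bot.read_camera(name): name is "scene" or "top" or "wrist"; returns (picture, depth): 400x640x3 uint8, red, green, blue; 400x640 float32, m along the optical axis (not along the pixel's ray), 0 where there is no reading.
- bot.calibration(name): a dict with "mtx" (3x3 intrinsics, pixels), "origin" and "orientation" of the camera in the world; the wrist camera has in their place "T_tool_cam" (4x4, takes a point from camera to tool coordinates, whose origin is the TCP and whose axes are the flange's). Camera axes: x right, y up, looking along -z (the intrinsics and any distortion apply to the point x, -y, -z); pixel columns grow to the right and rows downward; lengths in m; the calibration is good to about 2 mm. The wrist camera is an equidistant fisheye: a pixel r from the principal point sees the ray r / f radians off the axis. A picture is of the moment at which its call begins: read the wrist's pose just before it. calibration takes no time and is no camera call.
- bot.finish_job(): hands the job in; it is judged then, once.
The state is a dict: "time": time; "q": joint angles; "joint_vel": joint speeds; "joint_torque": joint torques, N m; "tool_pos": TCP position; "tcp_rot": TCP orientation; "wrist_force": force on the tool from outside, world axes, zero at the start; "torque": the same for the moment, N m; "width": opening from 0.0 (shut) to 1.0 (fully open); "grip_force": force on a finger pad.
Only numpy, scipy, OpenCV 4.12 (cv2) and the standard library are available. Lean on these libraries where they do the work, as an engineer would, in place of code of your own. Each camera call takes 0.05 s, during which the arm holds its last target. There are 200 camera calls.

TASK

Take the caster out of the wooden block, push its stem into the socket of the upturned trolley leg until it snaps fully home, and then prove that it holds: pull up on the caster until the pull on the leg is about 15 N (12 N is the least that counts, and it must never go over 18 N) and keep that pull on for about a second. Then ease off and let go, with the caster fully home in the leg, and leave the other things where they are.

Things in the scene. Friction and masses are not known exactly. Their poses are not given: they have to be found in the camera images.
- caster: Small rigid caster (0.11 to 0.18 kg), standing stem down in one of the block's three holes. Origin: on the stem's axis in the shoulder face, the underside of its round 32 mm bridge plate (4 mm thick), which rests on the block; z up, x along the wheel's axle. A 50 mm wheel, 22 mm wide, stands in a steel fork above; its top is 60 mm above the origin. Any yaw fits the socket.
- fork (a point): Middle of the caster's fork, on the wheel's axle, 35 mm above the caster's origin. The flat fork cheeks are the place to pinch: outer faces 33 mm apart along x, 24 mm wide along y, reaching from 2 to 46 mm above the caster's origin.
- stem_tip (a point): Tip of the caster's stem, 33 mm below the caster's origin, on the axis. From below: a point 8 mm across widening to a bulb of 16 mm (23 to 26 mm below the origin), a neck of 10 mm (10 to 23 mm below), then 16 mm up to the shoulder.
- socket (a point): Centre of the socket's mouth in the top of the upright trolley leg (steel, 36 mm square, top 115 mm above the table): round hole of 18 mm, 45 mm deep, 2 mm chamfer; z up. A spring clip 14 to 19 mm down lets the bulb through with a snap at a push of about 6 to 16 N; home, the caster's origin lies here. It then has 1 to 5.5 mm of free play upwards, each time different, and holds well over 20 N.
- leg (a joint): How far the leg has risen in the proof stand, in m: 0 at rest on its stop, up to 0.006. A stiff spring holds it down: the pull on the leg (the pull of the hand less the caster's weight of 1 to 2 N) is 16 N for each mm of rise, so 12 N is 0.00075 and 18 N is 0.001125, too little to tell by its position reading. Pushing down does not move it.
- stand: The proof stand, fixed to the table: grey base 150 x 110 x 30 mm with two dark steel guides (to 75 mm high) either side of the leg, which rises from its middle. Origin: centre of the base's underside; x along the long side; yaw varies.
- block: Wooden block 70 x 240 x 45 mm, fixed, with three holes of 20 mm diameter, 36 mm deep, 80 mm apart along its y, in its top. Origin: centre of its underside.
- foot_a: Levelling foot standing stem down in a hole of the block (black round pad of 42 mm diameter, its top 20 mm above the block). Leave it there. Origin: on its axis at the block's top face.
- foot_b: A second levelling foot like foot_a, in another hole of the block. Leave it there.
- wrench: Steel wrench, 180 mm long, lying on the table. Leave it. Origin: centre of its underside.
- jar: Glass jar, 60 mm diameter, 85 mm high, on the table. Leave it. Origin: centre of its underside.
- can: Grey can, 54 mm diameter, 150 mm high, on the table. Leave it. Origin: centre of its underside.
- carton: Small cardboard carton 60 x 50 x 45 mm on the table. Leave it. Origin: centre of its underside.
There are look-alikes about, which are no part of the job. Leave any green look-alike of the stand alone.

How it is judged:
On the way, in this order (a step that is already met when the one before it is completed fails the run):
1. the caster is snapped fully home in the socket (shoulder within 2 mm of the leg's top) (z of caster in the frame of socket between -0.002 and 0.002 m and horizontal distance between caster and socket below 0.003 m and angle between the z axis of caster and the z axis of socket, either way round below 0.12 rad), for 0.2 s.
2. pulled by the caster, the leg carries at least 12 N for half a second with the caster still held (shoulder within 7 mm of the leg's top), the fingers not touching the leg (value of joint leg above 0.00075 m and contact force between the fingers and leg below 0.5 N and z of caster in the frame of socket between -0.002 and 0.007 m and horizontal distance between caster and socket below 0.003 m and angle between the z axis of caster and the z axis of socket, either way round below 0.12 rad), for 0.5 s.
At the end, for the whole second after the job is handed in: The caster stands fully home in the leg's socket: shoulder within 2 mm of the leg's top, within 3 mm of the socket's axis and 7 degrees of upright, at rest, let go, and the leg back down on its stop (within 0.4 mm) (all of step 1 and value of joint leg below 0.0004 m and linear speed of caster below 0.01 m/s); the robot touches nothing.
It fails at once if the pull on the leg goes over 18 N (leg risen more than 1.125 mm) (value of joint leg above 0.001125 m).
It fails at once if a levelling foot, the wrench, jar, can or carton is moved more than 25 mm (distance of any of foot_a, foot_b, wrench, jar, can, carton from where it was at the start of the episode above 0.025 m).
It also fails if it takes over 67 s, if anything falls off the work surface, if the arm or the gripper's body presses on something with over 40 N, if the wrist force passes 120 N, or if a joint passes its speed limit or range.

## Working session

There is one attempt and no reset: what is moved stays moved. The work goes in short steps, Python scripts to look and compute and a tool call to move; the robot and the scene stay as the last step left them, time stands still between calls to the robot, and variables do not carry over. Pictures are saved under pics/ and viewed, at most 10 in all, crops included, and the job is handed in when it is done.

Besides the shell and the picture viewer there is one more tool, called after ">>>" as name(argument=value, ...) on one line, values as JSON. step_arm: Moves the arm, as the interface text tells. Its arguments: {"type":"object","properties":{"motion":{"type":"array","items":{"type":"array","items":{"type":"number"}}},"force":{"type":"number"}},"required":["motion"]}

```bash
mkdir -p pics; ls; cat > h.py <<'E'
import numpy as np, cv2
from scipy.spatial.transform import Rotation as R
from workcell import bot
def cam(n):
    s=bot.read_state(); p,d=bot.read_camera(n); return s,p,d
def save(p,f): cv2.imwrite('pics/'+f,np.ascontiguousarray(p[:,:,::-1]))
E
python3 - <<'E'
from h import *
print(bot.read_state())
for n in ("scene","top","wrist"): print(n,bot.calibration(n))
s,p,d=cam("top"); save(p,"top.png"); np.save("top_d.npy",d); np.save("top_p.npy",p)
s,p,d=cam("scene"); save(p,"scene.png");np.save("scene_d.npy",d); np.save("scene_p.npy",p)
E
```

```text
pics
{'time': 0.0, 'q': array([ 1.26909954e+00,  2.64766654e-01,  1.60539007e+00, -3.98652646e-06,
        1.27370971e+00, -3.69054982e-02]), 'joint_vel': array([-0.00018027,  0.00135504, -0.00172117,  0.00090573, -0.00067889,
       -0.00066741]), 'joint_torque': array([ 9.63641869e-04, -5.15109444e+01, -3.67310429e+01, -9.28027362e-05,
        1.31993688e-02,  3.06406480e-05]), 'tool_pos': array([0.17643853, 0.65076268, 0.22994426]), 'tcp_rot': array([-0.41466696, -3.11372122,  0.00352116]), 'wrist_force': array([0.45074403, 0.78702232, 0.63483547]), 'torque': array([-0.00702082,  0.0081413 ,  0.01857498]), 'grip_force': 0.0, 'width': 0.9985015349199884}
scene {'mtx': array([[408.22914327,   0.        , 319.55988735],
       [  0.        , 408.22914327, 204.04241421],
       [  0.        ,   0.        ,   1.        ]]), 'origin': array([ 1.12291917, -0.28227278,  0.76221989]), 'orientation': array([0.69951262, 0.45510063, 1.10021486])}
top {'mtx': array([[437.03258614,   0.        , 313.79582378],
       [  0.        , 437.03258614, 209.62201124],
       [  0.        ,   0.        ,   1.        ]]), 'origin': array([ 0.40564882, -0.00945952,  1.21772892]), 'orientation': array([ 0.08588499, -0.0586456 , -1.5923028 ])}
wrist {'mtx': array([[309.70691629,   0.        , 322.2453639 ],
       [  0.        , 309.70691629, 195.32987441],
       [  0.        ,   0.        ,   1.        ]]), 'T_tool_cam': array([[-1.21491711e-03,  9.54947037e-01,  2.96773786e-01,
         7.56079189e-02],
       [ 9.99998244e-01,  7.36678073e-04,  1.72328708e-03,
         6.10601887e-04],
       [ 1.42702115e-03,  2.96775358e-01, -9.54946255e-01,
        -1.42673828e-01],
       [ 0.00000000e+00,  0.00000000e+00,  0.00000000e+00,
         1.00000000e+00]])}
```

View pics/top.png

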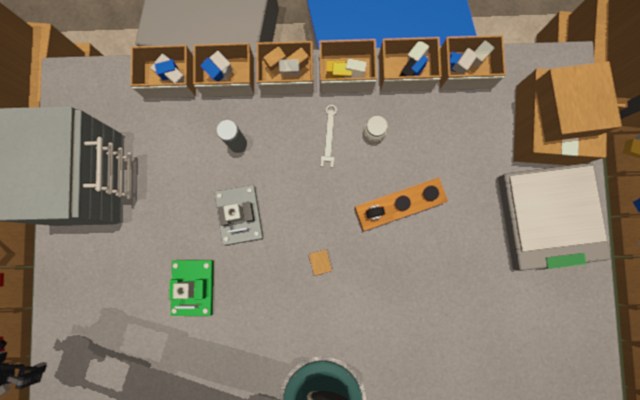

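View pics/scene.png

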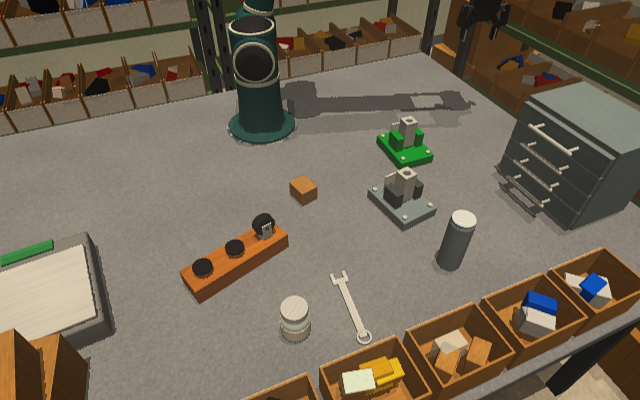

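The top view shows:
- The block is at about (400,204). The caster, with its wheel and fork, is in the left hole at (375,212), and the black feet are at (402,204) and (431,193).
- There are two candidate stands. The grey one at (238,213) has its leg top at about (232,211). The green one at (190,288) is the look-alike. The grey one fits the description, and I'll confirm it in an enlarged crop.

```bash
cat >> h.py <<'E'
def ray(n,px):
    c=bot.calibration(n);M=c["mtx"]
    v=np.array([(px[0]-M[0,2])/M[0,0],-(px[1]-M[1,2])/M[1,1],-1.])
    return c["origin"],R.from_rotvec(c["orientation"]).apply(v)
def onz(n,px,z):
    o,v=ray(n,px); return o+v*(z-o[2])/v[2]
def depthpt(n,px,dep):
    o,v=ray(n,px); return o+v*dep
E
python3 - <<'E'
from h import *
p=np.load("top_p.npy");q=np.load("scene_p.npy")
f=lambda im,x,y,s=60:cv2.resize(im[y-s//2:y+s//2,x-s//2:x+s//2],(300,300),interpolation=cv2.INTER_CUBIC)
save(np.vstack([np.hstack([f(p,375,212,50),f(p,238,213)]),np.hstack([f(q,262,228),f(q,403,195,80)])]),"crop.png")
print("caster",onz("top",(375,212),.095),"leg",onz("top",(232,211),.115),"feet",onz("top",(402,204),.065),onz("top",(431,193),.065))
print("scene leg",onz("scene",(407,172),.115),"wheel",onz("scene",(263,222),.095))
d=np.load("top_d.npy"); print(np.round(d[205:220:2,366:386:2],3)); print(np.round(d[203:220:2,224:246:2],3))
E
```

```text
caster [ 0.49929192 -0.14845436  0.095     ] leg [0.5087007  0.21650463 0.115     ] feet [ 0.52132734 -0.22406066  0.065     ] [ 0.54874015 -0.30166243  0.065     ]
scene leg [0.50602458 0.22055388 0.115     ] wheel [ 0.50822715 -0.15064775  0.095     ]
[[1.179 1.181 1.174 1.182 1.173 1.128 1.13  1.172 1.172 1.175]
 [1.176 1.178 1.129 1.134 1.159 1.115 1.116 1.116 1.123 1.176]
 [1.179 1.12  1.123 1.116 1.114 1.113 1.117 1.117 1.125 1.176]
 [1.129 1.125 1.12  1.114 1.115 1.116 1.112 1.116 1.121 1.128]
 [1.128 1.125 1.117 1.118 1.116 1.113 1.115 1.119 1.119 1.125]
 [1.134 1.126 1.119 1.116 1.118 1.115 1.113 1.143 1.174 1.17 ]
 [1.141 1.127 1.13  1.151 1.168 1.129 1.128 1.13  1.174 1.173]
 [1.173 1.168 1.172 1.141 1.174 1.173 1.173 1.171 1.171 1.17 ]]
[[1.198 1.202 1.199 1.202 1.199 1.197 1.196 1.196 1.196 1.154 1.156]
 [1.192 1.201 1.116 1.114 1.112 1.111 1.113 1.128 1.194 1.154 1.154]
 [1.115 1.113 1.113 1.117 1.11  1.111 1.111 1.123 1.153 1.154 1.15 ]
 [1.112 1.113 1.111 1.125 1.126 1.108 1.108 1.115 1.143 1.173 1.153]
 [1.11  1.112 1.119 1.138 1.156 1.158 1.112 1.112 1.14  1.168 1.153]
 [1.15  1.113 1.111 1.143 1.16  1.152 1.112 1.111 1.135 1.166 1.151]
 [1.151 1.109 1.111 1.109 1.114 1.108 1.109 1.11  1.128 1.157 1.152]
 [1.152 1.112 1.112 1.109 1.111 1.109 1.107 1.109 1.121 1.156 1.15 ]
 [1.149 1.109 1.111 1.112 1.121 1.128 1.138 1.144 1.158 1.168 1.149]]
```

View pics/crop.png

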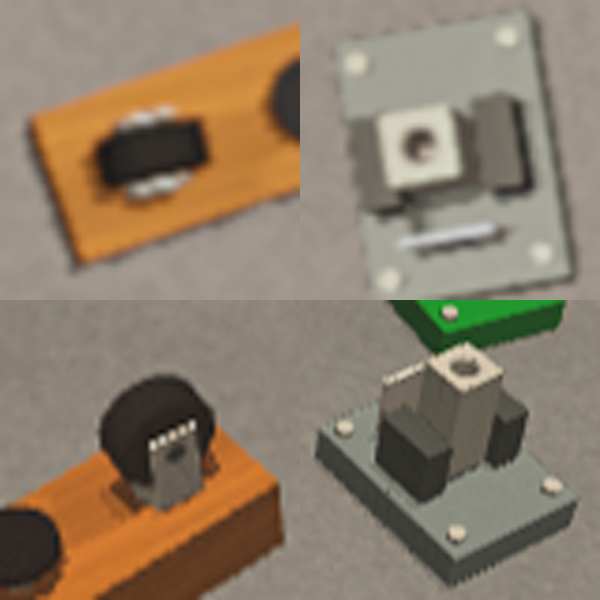

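The crop confirms both. The caster is a wheel in a metal fork, in the block's left-hand hole, centred at top pixel (375,212). The grey stand's leg has its hole at about (232,212), and the green one is the look-alike. Next I work out the move to hover over the grey leg.

```bash
cat >> h.py <<'E'
def plan(pt,ydir=None):
    """shift cm in tool axes to bring TCP to pt; twist deg so tool y is along ydir (either way)"""
    s=bot.read_state();T=R.from_rotvec(s["tcp_rot"])
    d=T.inv().apply(np.array(pt)-s["tool_pos"])*100; tw=None
    if ydir is not None:
        v=T.inv().apply([ydir[0],ydir[1],0]); a=np.degrees(np.arctan2(-v[0],v[1])); tw=(a+90)%180-90
    print("shift cm",np.round(d,2),"twist",tw,"q6",s["q"][5],"Fz",s["wrist_force"]); return d
E
python3 - <<'E'
from h import *
a=onz("top",(350+145/6,187+115/6),.11);b=onz("top",(350+155/6,187+187/6),.11);print("axle",b-a)
w=onz("top",(350+105/6,187+165/6),.1)-onz("top",(350+205/6,187+140/6),.1);print("wheel dir",w)
print(R.from_rotvec(bot.read_state()["tcp_rot"]).as_matrix().round(3))
plan([.507,.218,.26],(-w[1],w[0]))
E
```

```text
axle [-0.03064862 -0.00315786  0.        ]
wheel dir [-0.00970151  0.04293345  0.        ]
[[-0.965  0.262 -0.001]
 [ 0.262  0.965 -0.002]
 [ 0.    -0.002 -1.   ]]
shift cm [-43.23 -33.13  -2.93] twist 62.0962504605466 q6 -0.036939921014073535 Fz [-0.13885975  0.76381479 -0.51970212]
```

>>> step_arm(motion=[[8.5, -43.2, -33.1, -3, 62], [8.5, -43.2, -33.1, -3, 62], [8.5, -43.2, -33.1, -3, 62], [8.5, -43.2, -33.1, -3, 62], [8.5, -43.2, -33.1, -3, 62], [8.5, -43.2, -33.1, -3, 62], [8.5, -43.2, -33.1, -3, 62], [8.5, -43.2, -33.1, -3, 62], [8.5, -43.2, -33.1, -3, 62], [8.5, -43.2, -33.1, -3, 62], [8.5, -43.2, -33.1, -3, 62], [8.5, -43.2, -33.1, -3, 62], [8.5, -43.2, -33.1, -3, 62], [8.5, -43.2, -33.1, -3, 62], [8.5, -43.2, -33.1, -3, 62], [8.5, -43.2, -33.1, -3, 62]], force=100)

```text
time: 1.7
tool_pos: [0.5062, 0.2201, 0.2611]
tcp_rot: [-1.957, -2.458, 0.0]
wrist_force: [-0.1, -0.0, 0.4]
width: 0.992
grip_force: 0.0
```

```bash
cat >> h.py <<'E'
def wray(s,px):
    c=bot.calibration("wrist");M=c["mtx"];T=c["T_tool_cam"]
    u=np.array([px[0]-M[0,2],px[1]-M[1,2]]);r=np.linalg.norm(u);th=r/M[0,0]
    v=np.array([np.sin(th)*u[0]/r,-np.sin(th)*u[1]/r,-np.cos(th)])
    Q=R.from_rotvec(s["tcp_rot"])
    return s["tool_pos"]+Q.apply(T[:3,3]),Q.apply(T[:3,:3]@v)
def wz(s,px,z):
    o,v=wray(s,px);return o+v*(z-o[2])/v[2]
E
python3 - <<'E'
from h import *
s,p,d=cam("wrist"); print(s["tool_pos"],s["time"],s["q"].round(2))
save(p,"w1.png"); np.savez("w1.npz",p=p,d=d,pos=s["tool_pos"],rot=s["tcp_rot"])
plan([.503,-.149,.23])
E
```

```text
[0.50615836 0.22008688 0.26110265] 1.7 [0.36 0.01 1.83 0.   1.3  0.14]
shift cm [-35.89  -8.58   3.12] twist None q6 0.1388058216395704 Fz [ 1.10005393 -0.05747808 -0.00913591]
```

View pics/w1.png

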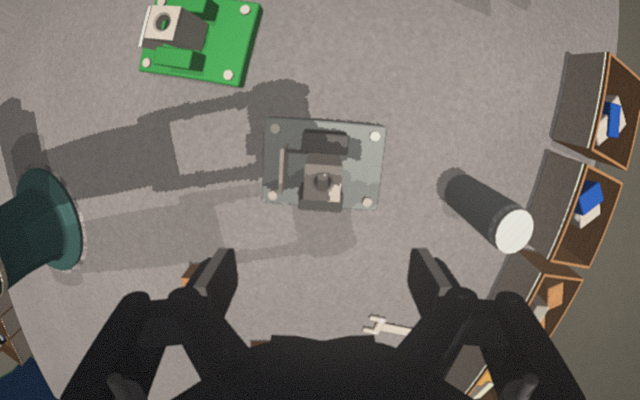

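The wrist view shows the grey leg's hole at about (323,181), in shadow. I'll measure it by ray and depth.

```bash
cat >> h.py <<'E'
def cloud(s,d):
    """world points of all wrist pixels"""
    c=bot.calibration("wrist");M=c["mtx"];T=c["T_tool_cam"]
    yy,xx=np.mgrid[0:400,0:640];u=xx-M[0,2];w=yy-M[1,2];r=np.hypot(u,w)+1e-9;th=r/M[0,0]
    k=np.tan(np.minimum(th,1.4))/r
    P=np.stack([u*k*d,-w*k*d,-d],-1)
    return R.from_rotvec(s["tcp_rot"]).apply((P.reshape(-1,3)@T[:3,:3].T+T[:3,3])).reshape(400,640,3)+s["tool_pos"]
E
python3 - <<'E'
from h import *
z=np.load("w1.npz");s=dict(tool_pos=z["pos"],tcp_rot=z["rot"])
print(wz(s,(323,181),.115))
C=cloud(s,z["d"]);m=(abs(C[...,2]-.115)<.007)&(np.hypot(C[...,0]-.507,C[...,1]-.218)<.04)
print(m.sum(),np.median(C[m][:,2]));r=cv2.minAreaRect((C[m][:,:2]*1000).astype(np.float32));print("rect",r)
g=cv2.cvtColor(z["p"],cv2.COLOR_RGB2GRAY)[160:215,290:355];sub=m[160:215,290:355]
ys,xs=np.nonzero(sub);cs,_=cv2.findContours(sub.astype(np.uint8),cv2.RETR_CCOMP,cv2.CHAIN_APPROX_NONE)
for c in cs: print(cv2.contourArea(c),cv2.minAreaRect(c),cv2.boundingRect(c))
E
```

```text
[0.50685933 0.22085676 0.115     ]
1176 0.11503392403841249
rect ((506.7942199707031, 218.97195434570312), (37.11369705200195, 37.1030387878418), 9.115499496459961)
1332.0 ((32.62900161743164, 21.87145233154297), (38.868072509765625, 37.77915954589844), 3.4682295322418213) (13, 2, 41, 40)
2.0 ((41.0, 36.0), (1.4142134189605713, 1.4142134189605713), 45.0) (40, 35, 3, 3)
2.0 ((42.000003814697266, 27.000003814697266), (1.4142134189605713, 1.4142134189605713), 45.0) (41, 26, 3, 3)
2.0 ((16.0, 27.000001907348633), (1.4142134189605713, 1.4142134189605713), 45.0) (15, 26, 3, 3)
252.0 ((32.0, 22.0), (18.0, 18.0), 0.0) (23, 13, 19, 19)
2.0 ((22.000001907348633, 4.999999523162842), (1.4142134189605713, 1.4142134189605713), 45.0) (21, 4, 3, 3)
```

>>> step_arm(motion=[[8.5, -35.9, -8.6, 3, 0], [8.5, -35.9, -8.6, 3, 0], [8.5, -35.9, -8.6, 3, 0], [8.5, -35.9, -8.6, 3, 0], [8.5, -35.9, -8.6, 3, 0], [8.5, -35.9, -8.6, 3, 0], [8.5, -35.9, -8.6, 3, 0], [8.5, -35.9, -8.6, 3, 0], [8.5, -35.9, -8.6, 3, 0], [8.5, -35.9, -8.6, 3, 0], [8.5, -35.9, -8.6, 3, 0], [8.5, -35.9, -8.6, 3, 0]])

```text
time: 2.95
tool_pos: [0.5031, -0.1488, 0.2315]
tcp_rot: [1.957, 2.458, 0.001]
wrist_force: [0.5, -0.3, 1.2]
width: 0.995
grip_force: 0.0
```

```bash
python3 - <<'E'
from h import *
s,p,d=cam("wrist"); print(s["tool_pos"],s["time"],s["q"].round(2))
save(p,"w2.png"); np.savez("w2.npz",p=p,d=d,pos=s["tool_pos"],rot=s["tcp_rot"])
C=cloud(s,d)
m=(C[...,2]>.085)&(C[...,2]<.13)&(np.hypot(C[...,0]-.503,C[...,1]+.149)<.045)
print(m.sum(),C[m].max(0));print("wheel+fork",cv2.minAreaRect((C[m][:,:2]*1000).astype(np.float32)))
E
```

```text
[ 0.50305617 -0.14878181  0.23146131] 2.95 [-0.34 -0.02  1.92  0.    1.24 -0.56]
1311 [ 0.51745542 -0.12399397  0.10628441]
wheel+fork ((499.32562255859375, -147.73568725585938), (33.764503479003906, 46.40369415283203), 13.501788139343262)
```

View pics/w2.png

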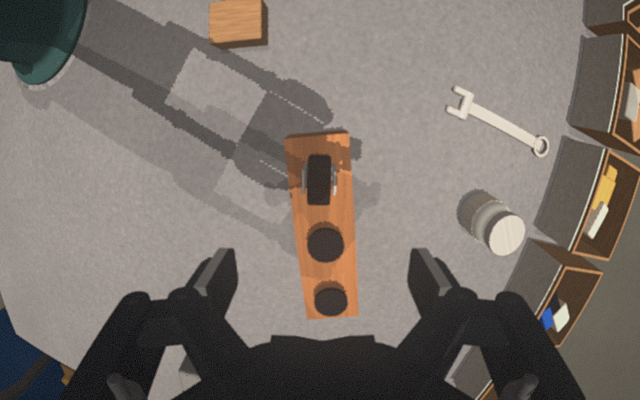

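The block holds the caster at (319,180) and the feet at (325,244) and (331,301). The wheel-and-fork rectangle puts the axle at about 13.5 degrees, near (0.4995, -0.149).

```bash
python3 - <<'E'
from h import *
a=np.radians(13.5); plan([.4995,-.149,.058],(np.cos(a),np.sin(a)))
z=np.load("w2.npz");s=dict(tool_pos=z["pos"],tcp_rot=z["rot"])
C=cloud(s,z["d"])
# fork cheeks only: bright pixels; wheel: dark
m=(C[...,2]>.083)&(np.hypot(C[...,0]-.4995,C[...,1]+.149)<.04)
g=z["p"].max(2); 
for lo,hi in((0,60),(90,256)):
    k=m&(g>=lo)&(g<hi);print(k.sum(),C[k].mean(0),cv2.minAreaRect((C[k][:,:2]*1000).astype(np.float32)))
k=m&(C[...,2]>.098);print("top",C[k].mean(0),cv2.minAreaRect((C[k][:,:2]*1000).astype(np.float32)))
E
```

```text
shift cm [ 0.07 -0.36 17.35] twist -0.5520198920791444 q6 -0.5613669298423939 Fz [ 0.48039848  0.0100644  -0.22082222]
19025 [ 0.49572789 -0.13610713  0.30832901] ((498.2722473144531, -146.6943817138672), (78.33589172363281, 43.79527282714844), 10.485479354858398)
372 [ 0.49625164 -0.14750654  0.17357195] ((497.55340576171875, -149.7232208251953), (75.15628814697266, 44.781219482421875), 4.765761375427246)
top [ 0.49575273 -0.13640596  0.30850868] ((498.4936218261719, -147.10934448242188), (78.83598327636719, 38.26648712158203), 13.366630554199219)
```

>>> step_arm(motion=[[7, 0, -0.35, 4, -0.5], [7, 0, -0.35, 8, -0.5], [7, 0, -0.35, 12, -0.5], [7, 0, -0.35, 14.5, -0.5], [7, 0, -0.35, 16, -0.5], [7, 0, -0.35, 17.3, -0.5], [7, 0, -0.35, 17.3, -0.5], [7, 0, -0.35, 17.3, -0.5], [4, 0, -0.35, 17.3, -0.5], [4, 0, -0.35, 17.3, -0.5]], force=100)

```text
time: 4.0
tool_pos: [0.5005, -0.1513, 0.0596]
tcp_rot: [1.947, 2.462, 0.001]
wrist_force: [0.0, -1.0, -0.2]
width: 0.493
grip_force: 0.0
```

```bash
python3 - <<'E'
from h import *
s,p,d=cam("wrist"); print(s["tool_pos"],s["time"],s["wrist_force"],s["width"])
save(p[100:400,120:520],"w3.png")
E
```

```text
[ 0.5005228  -0.15132514  0.0596257 ] 4.0 [ 0.0395972  -1.02648313 -0.18914335] 0.4929857289398198
```

View pics/w3.png

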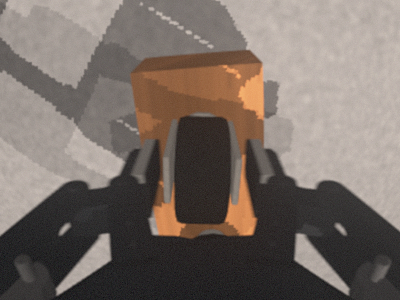

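The caster sits between the pads, with a cheek each side of the wheel. I'll close the gripper and read the force baseline.

>>> step_arm(motion=[[2.5, 0, 0, 0, 0], [2.5, 0, 0, 0, 0], [2.5, 0, 0, 0, 0], [2.5, 0, 0, 0, 0], [2.5, 0, 0, 0, 0], [2.5, 0, 0, 0, 0]], force=100)

```text
time: 4.65
tool_pos: [0.5004, -0.1514, 0.0596]
tcp_rot: [1.947, 2.463, 0.001]
wrist_force: [-1.4, 0.2, 6.7]
width: 0.372
grip_force: 99.4
```

>>> step_arm(motion=[[2.5, 0, 0, -2, 0], [2.5, 0, 0, -5, 0], [2.5, 0, 0, -9, 0], [2.5, 0, 0, -13.5, 0], [2.5, 0, 0, -13.5, 0], [2.5, 0, 0, -13.5, 0]])

```text
time: 5.25
tool_pos: [0.5002, -0.1513, 0.1947]
tcp_rot: [1.947, 2.462, 0.002]
wrist_force: [-1.2, 1.1, -2.1]
width: 0.368
grip_force: 100.3
```

```bash
python3 - <<'E'
from h import *
s,p,d=cam("wrist"); print(s); np.savez("w4.npz",p=p,d=d,pos=s["tool_pos"],rot=s["tcp_rot"])
save(p[100:400,120:520],"w4.png")
plan([.5068-.001+.001,.2197-.001,.193])
E
```

```text
{'time': 5.25, 'q': array([-3.41396838e-01, -4.48201108e-04,  1.97053795e+00,  5.60664727e-06,
        1.16833384e+00, -5.73905229e-01]), 'joint_vel': array([ 4.49219849e-04,  3.21059494e-02,  5.66540278e-02, -4.55626311e-04,
        3.32204244e-03, -8.97579376e-05]), 'joint_torque': array([ 3.20172876e-03, -3.79842818e+01, -3.81871641e+01,  3.68193170e-03,
       -1.02906427e-01,  4.45877856e-05]), 'tool_pos': array([ 0.50020069, -0.151299  ,  0.1946917 ]), 'tcp_rot': array([1.94691866e+00, 2.46176301e+00, 1.60859736e-03]), 'wrist_force': array([-1.18253824,  1.13101339, -2.13348741]), 'torque': array([ 0.023329  , -0.00195043, -0.0142872 ]), 'grip_force': 100.34191489219666, 'width': 0.367631732801988}
shift cm [ 3.578e+01  9.290e+00 -2.000e-02] twist None q6 -0.5739337392878369 Fz [-0.48445796  0.60459642 -0.96968502]
```

View pics/w4.png

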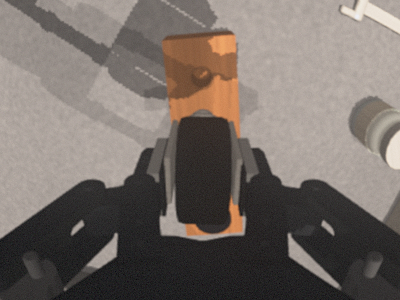

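The caster is lifted cleanly. Next I fit the wheel's circle in the tool frame to find the stem's axis relative to the TCP.

```bash
python3 - <<'E'
from h import *
from scipy.optimize import least_squares
z=np.load("w4.npz");s=dict(tool_pos=np.zeros(3),tcp_rot=np.zeros(3))
C=cloud(s,z["d"]);g=z["p"].max(2)
m=np.zeros((400,640),bool);m[215:330,285:365]=1
print("all",[np.round(C[y,324]*1000,1) for y in range(205,335,10)])
m&=(abs(C[...,1])<.008)&(C[...,2]>-.06)&(C[...,2]<.02)&(abs(C[...,0])<.04)
P=C[m];f=lambda v:np.hypot(P[:,0]-v[0],P[:,2]-v[1])-.025
r=least_squares(f,[0,-.02],loss="soft_l1",f_scale=.001);print("axle x,z",r.x,m.sum(),np.abs(f(r.x)).mean())
k=np.zeros_like(m);k[215:330,260:390]=1;k&=(abs(C[...,1])<.03)&(C[...,2]>-.045)&(C[...,2]<0)&(abs(C[...,0])<.03)
for y in (230,250,270,290): print([(x,*np.round(C[y,x]*1000,1)) for x in range(284,368,6)])
z=np.load("w1.npz");Q=R.from_rotvec(z["rot"]);print("socket in tool@w1",Q.inv().apply(np.array([.5068,.2197,.115])-z["pos"]))
E
```

```text
all [array([-24.9,   1.9, 149.1]), array([17.8,  1.2,  9.6]), array([ 27. ,   1. , -25.7]), array([ 25.3,   0.9, -31.9]), array([ 22.2,   0.9, -34.4]), array([ 19.7,   0.9, -38. ]), array([ 16.5,   0.9, -40.1]), array([ 13.6,   0.9, -42.8]), array([ 10. ,   0.9, -44.2]), array([  6.1,   0.9, -45.4]), array([  0.6,   0.9, -44.6]), array([ -4.7,   0.9, -44.4]), array([-162.4,    2. ,  128.8])]
axle x,z [ 0.00226675 -0.02028722] 4421 0.0005405263958517045
[(284, np.float64(-72.2), np.float64(-45.5), np.float64(194.4)), (290, np.float64(14.2), np.float64(-15.8), np.float64(-1.8)), (296, np.float64(13.1), np.float64(-13.1), np.float64(0.8)), (302, np.float64(25.6), np.float64(-7.9), np.float64(-27.7)), (308, np.float64(26.5), np.float64(-5.4), np.float64(-29.7)), (314, np.float64(25.7), np.float64(-3.1), np.float64(-27.8)), (320, np.float64(25.7), np.float64(-0.6), np.float64(-27.8)), (326, np.float64(25.4), np.float64(1.8), np.float64(-27.2)), (332, np.float64(25.7), np.float64(4.2), np.float64(-27.8)), (338, np.float64(25.6), np.float64(6.6), np.float64(-27.6)), (344, np.float64(25.8), 
[... 2166 characters left out ...]
np.float64(-7.4), np.float64(-44.8)), (308, np.float64(7.6), np.float64(-5.2), np.float64(-44.2)), (314, np.float64(7.9), np.float64(-2.9), np.float64(-44.5)), (320, np.float64(7.4), np.float64(-0.6), np.float64(-43.9)), (326, np.float64(8.1), np.float64(1.7), np.float64(-44.9)), (332, np.float64(7.8), np.float64(4.0), np.float64(-44.5)), (338, np.float64(7.7), np.float64(6.2), np.float64(-44.4)), (344, np.float64(8.1), np.float64(8.5), np.float64(-45.0)), (350, np.float64(6.5), np.float64(11.0), np.float64(-42.8)), (356, np.float64(-1.6), np.float64(14.9), np.float64(-31.3)), (362, np.float64(3.1), np.float64(16.4), np.float64(-38.1))]
socket in tool@w1 [-0.0005364   0.00058918  0.1461024 ]
```

```bash
python3 - <<'E'
from h import *
s=bot.read_state();Q=R.from_rotvec(s["tcp_rot"]);t=np.array([.5068,.2200,.180])-Q.apply([.0023,.0003,0]);print(t);plan(t)
E
```

```text
[0.50703809 0.21769277 0.17999934]
shift cm [35.67  9.29  1.28] twist None q6 -0.5739337392878369 Fz [-0.48445796  0.60459642 -0.96968502]
```

>>> step_arm(motion=[[2.5, 3, 1, 0, 0], [2.5, 7, 2, 0, 0], [2.5, 11, 3, 0, 0], [2.5, 15, 4, 0, 0], [2.5, 19, 5, 0, 0], [2.5, 23, 6, 0, 0], [2.5, 27, 7, 0, 0], [2.5, 31, 8, 0, 0], [2.5, 34, 9, 0, 0], [2.5, 35.65, 9.3, 0, 0], [2.5, 35.65, 9.3, 0, 0], [2.5, 35.65, 9.3, 1, 0], [2.5, 35.65, 9.3, 1.3, 0], [2.5, 35.65, 9.3, 1.3, 0], [2.5, 35.65, 9.3, 1.3, 0]])

```text
time: 6.8
tool_pos: [0.5076, 0.2162, 0.1799]
tcp_rot: [-1.95, -2.463, 0.001]
wrist_force: [-0.8, 0.4, -1.0]
width: 0.37
grip_force: 100.3
```

```bash
python3 - <<'E'
from h import *
plan([.5070,.2177,.180])
F=[]
for i in range(8):
    s,p,d=cam("wrist");F.append(s["wrist_force"])
print(np.mean(F,0),np.std(F,0),s["tool_pos"],s["time"])
a,q,_=cam("scene");b,t,_=cam("top")
f=lambda im,x,y,k=70:cv2.resize(im[y-k//2:y+k//2,x-k//2:x+k//2],(380,380),interpolation=cv2.INTER_CUBIC)
save(np.hstack([f(q,407,160,90),f(p,322,182,140)]),"hov.png")
E
```

```text
shift cm [ 0.16 -0.03 -0.01] twist None q6 0.12662106510843557 Fz [-0.76438823  0.36317819 -0.99158816]
[ 0.13148437 -0.09386079 -1.39209556] [0.51781423 0.52801817 0.44759408] [0.50793644 0.21733972 0.18061529] 7.15
```

View pics/hov.png

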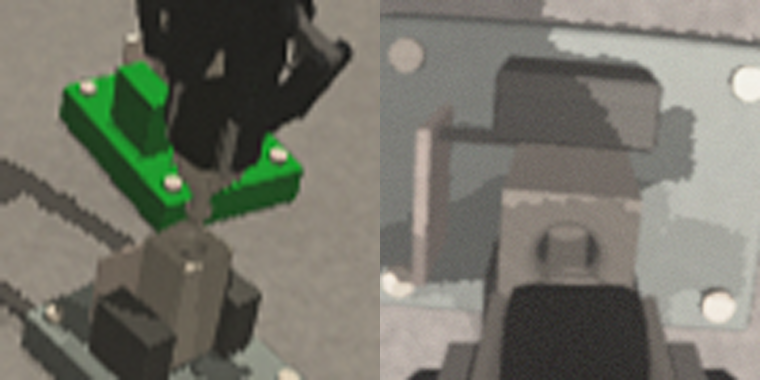

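>>> step_arm(motion=[[2.5, 0.05, -0.05, 0.5, 0], [2.5, 0.05, -0.05, 1.0, 0], [2.5, 0.05, -0.05, 1.4, 0], [2.5, 0.05, -0.05, 1.8, 0], [2.5, 0.05, -0.05, 2.1, 0], [2.5, 0.05, -0.05, 2.4, 0], [2.5, 0.05, -0.05, 2.7, 0], [2.5, 0.05, -0.05, 3.0, 0], [2.5, 0.05, -0.05, 3.0, 0], [2.5, 0.05, -0.05, 3.0, 0]])

```text
time: 8.3
tool_pos: [0.5071, 0.2177, 0.1502]
tcp_rot: [-1.949, -2.464, 0.0]
wrist_force: [0.2, -0.8, -2.7]
width: 0.37
grip_force: 100.3
```

```bash
cat >> h.py <<'E'
def forces(n=8):
    S=[cam("wrist")[0] for i in range(n)]
    for k in("wrist_force","torque","tool_pos"): print(k,np.mean([s[k] for s in S],0).round(5))
    print(S[-1]["time"],S[-1]["width"])
E
python3 -c "
from h import *
forces(6)"
```

```text
wrist_force [ 0.09968 -0.28405 -1.67641]
torque [ 0.00263 -0.00286 -0.01269]
tool_pos [0.50724 0.21778 0.15044]
8.55 0.37610345439623094
```

The stem entered freely, with no side load. Now I push through the clip.

>>> step_arm(motion=[[2.5, 0, 0, 0.2, 0], [2.5, 0, 0, 0.4, 0], [2.5, 0, 0, 0.6, 0], [2.5, 0, 0, 0.8, 0], [2.5, 0, 0, 1.0, 0], [2.5, 0, 0, 1.2, 0], [2.5, 0, 0, 1.35, 0], [2.5, 0, 0, 1.5, 0], [2.5, 0, 0, 1.65, 0], [2.5, 0, 0, 1.8, 0], [2.5, 0, 0, 1.9, 0], [2.5, 0, 0, 2.0, 0], [2.5, 0, 0, 2.0, 0]])

```text
time: 9.9
tool_pos: [0.507, 0.2177, 0.1299]
tcp_rot: [-1.948, -2.464, 0.001]
wrist_force: [0.6, -0.0, -1.2]
width: 0.37
grip_force: 100.9
```

```bash
python3 -c "
from h import *
forces(6)"
```

```text
wrist_force [ 0.2142   0.23149 -1.43237]
torque [0.00176 0.01896 0.00035]
tool_pos [0.50709 0.21773 0.13008]
10.15 0.3690016229246302
```

>>> step_arm(motion=[[2.5, 0, 0, 0.05, 0], [2.5, 0, 0, 0.1, 0], [2.5, 0, 0, 0.1, 0], [2.5, 0, 0, 0.1, 0]])

```text
time: 10.6
tool_pos: [0.5072, 0.2178, 0.1296]
tcp_rot: [1.949, 2.464, 0.0]
wrist_force: [-0.8, -0.9, 2.0]
width: 0.364
grip_force: 101.0
```

```bash
python3 -c "
from h import *
forces(6)"
```

```text
wrist_force [-1.38593 -0.71341  3.04517]
torque [-0.1086   0.26087  0.0277 ]
tool_pos [0.5072  0.21778 0.12964]
10.85 0.36817792534378563
```

It is seated, with reaction starting at the expected height. Next comes the proof pull, in small steps. The baseline with the caster hanging is about -1.5 N, so the target Fz is about -16.5 N.

>>> step_arm(motion=[[2.5, 0, 0, -0.05, 0], [2.5, 0, 0, -0.1, 0], [2.5, 0, 0, -0.13, 0], [2.5, 0, 0, -0.16, 0], [2.5, 0, 0, -0.19, 0], [2.5, 0, 0, -0.22, 0], [2.5, 0, 0, -0.22, 0], [2.5, 0, 0, -0.22, 0]])

```text
time: 11.7
tool_pos: [0.5072, 0.2177, 0.1315]
tcp_rot: [1.949, 2.464, 0.0]
wrist_force: [-0.1, 0.3, -0.8]
width: 0.371
grip_force: 100.9
```

>>> step_arm(motion=[[2.5, 0, 0, -0.03, 0], [2.5, 0, 0, -0.06, 0], [2.5, 0, 0, -0.09, 0], [2.5, 0, 0, -0.09, 0], [2.5, 0, 0, -0.09, 0]])

```text
time: 12.2
tool_pos: [0.5072, 0.2177, 0.1324]
tcp_rot: [1.949, 2.464, 0.0]
wrist_force: [-0.1, -0.2, -0.9]
width: 0.373
grip_force: 100.9
```

>>> step_arm(motion=[[2.5, 0, 0, -0.03, 0], [2.5, 0, 0, -0.06, 0], [2.5, 0, 0, -0.09, 0], [2.5, 0, 0, -0.09, 0], [2.5, 0, 0, -0.09, 0]])

```text
time: 12.7
tool_pos: [0.507, 0.2177, 0.133]
tcp_rot: [-1.948, -2.464, 0.001]
wrist_force: [0.4, 0.4, -3.0]
width: 0.372
grip_force: 100.6
```

>>> step_arm(motion=[[2.5, 0, 0, -0.02, 0], [2.5, 0, 0, -0.04, 0], [2.5, 0, 0, -0.06, 0], [2.5, 0, 0, -0.06, 0], [2.5, 0, 0, -0.06, 0]])

```text
time: 13.2
tool_pos: [0.5069, 0.2177, 0.1334]
tcp_rot: [-1.948, -2.464, 0.001]
wrist_force: [1.6, -0.0, -7.4]
width: 0.374
grip_force: 100.0
```

```bash
python3 -c "
from h import *
forces(4)"
```

```text
wrist_force [ 1.42998  0.81478 -8.25155]
torque [ 0.10558 -0.31035 -0.00081]
tool_pos [0.50685 0.21765 0.13343]
13.35 0.36834424923573683
```

>>> step_arm(motion=[[2.5, 0, 0, -0.02, 0], [2.5, 0, 0, -0.04, 0], [2.5, 0, 0, -0.06, 0], [2.5, 0, 0, -0.06, 0]])

```text
time: 13.8
tool_pos: [0.5068, 0.2176, 0.1339]
tcp_rot: [-1.948, -2.464, 0.001]
wrist_force: [2.3, 1.6, -13.5]
width: 0.371
grip_force: 99.6
```

```bash
python3 -c "
from h import *
forces(4)"
```

```text
wrist_force [  2.21198   1.05271 -13.50284]
torque [ 0.20336 -0.50365  0.02506]
tool_pos [0.50681 0.21763 0.13391]
13.95 0.3673165853468451
```

>>> step_arm(motion=[[2.5, 0, 0, -0.01, 0], [2.5, 0, 0, -0.02, 0], [2.5, 0, 0, -0.03, 0], [2.5, 0, 0, -0.035, 0], [2.5, 0, 0, -0.035, 0]])

```text
time: 14.5
tool_pos: [0.5068, 0.2176, 0.1343]
tcp_rot: [-1.948, -2.464, 0.001]
wrist_force: [2.4, 0.9, -18.1]
width: 0.371
grip_force: 100.1
```

```bash
python3 -c "
from h import *
forces(5)"
```

```text
wrist_force [  2.71416   1.26737 -18.82063]
torque [ 0.23003 -0.59904  0.01698]
tool_pos [0.50678 0.21761 0.13436]
14.7 0.3712724467712049
```

That is a little high, so I'll ease off slightly and hold.

>>> step_arm(motion=[[2.5, 0, 0, 0.01, 0], [2.5, 0, 0, 0.02, 0], [2.5, 0, 0, 0.02, 0], [2.5, 0, 0, 0.02, 0]])

```text
time: 15.15
tool_pos: [0.5068, 0.2176, 0.1345]
tcp_rot: [-1.948, -2.464, 0.001]
wrist_force: [2.8, 1.0, -19.1]
width: 0.371
grip_force: 100.1
```

```bash
python3 -c "
from h import *
forces(6)"
```

```text
wrist_force [  1.82147   1.35047 -19.10515]
torque [ 0.17719 -0.36906 -0.00186]
tool_pos [0.50684 0.21764 0.13446]
15.4 0.37140394007595634
```

>>> step_arm(motion=[[2.5, 0, 0, 0.03, 0], [2.5, 0, 0, 0.04, 0], [2.5, 0, 0, 0.04, 0]])

```text
time: 15.75
tool_pos: [0.5069, 0.2177, 0.1343]
tcp_rot: [-1.948, -2.464, 0.001]
wrist_force: [0.4, -0.1, -16.1]
width: 0.373
grip_force: 100.2
```

>>> step_arm(motion=[[2.5, 0, 0, 0, 0], [2.5, 0, 0, 0, 0], [2.5, 0, 0, 0, 0]])

```text
time: 16.05
tool_pos: [0.5069, 0.2177, 0.1342]
tcp_rot: [-1.948, -2.464, 0.001]
wrist_force: [0.6, 0.4, -16.3]
width: 0.372
grip_force: 100.3
```

>>> step_arm(motion=[[2.5, 0, 0, 0, 0], [2.5, 0, 0, 0, 0], [2.5, 0, 0, 0, 0], [2.5, 0, 0, 0, 0], [2.5, 0, 0, 0, 0]])

```text
time: 16.55
tool_pos: [0.507, 0.2177, 0.1342]
tcp_rot: [-1.948, -2.464, 0.001]
wrist_force: [-1.4, -0.4, -16.1]
width: 0.37
grip_force: 100.4
```

The pull has been held for about a second near 15 N. Now I ease down and seat it.

>>> step_arm(motion=[[2.5, 0, 0, 0, 0], [2.5, 0, 0, 0, 0], [2.5, 0, 0, 0.05, 0], [2.5, 0, 0, 0.1, 0], [2.5, 0, 0, 0.15, 0], [2.5, 0, 0, 0.2, 0], [2.5, 0, 0, 0.25, 0], [2.5, 0, 0, 0.3, 0], [2.5, 0, 0, 0.35, 0], [2.5, 0, 0, 0.4, 0], [2.5, 0, 0, 0.44, 0], [2.5, 0, 0, 0.44, 0], [2.5, 0, 0, 0.44, 0], [2.5, 0, 0, 0.44, 0]])

```text
time: 17.95
tool_pos: [0.5077, 0.2177, 0.1324]
tcp_rot: [1.948, 2.464, 0.001]
wrist_force: [-6.8, -2.6, 2.6]
width: 0.367
grip_force: 102.7
```

```bash
python3 -c "
from h import *
forces(5)"
```

```text
wrist_force [-6.63857 -3.31004  2.1648 ]
torque [-0.70213  1.42285  0.01836]
tool_pos [0.50772 0.21772 0.13239]
18.15 0.3720105533155458
```

The reaction came about 2.6 mm high, with a side load. I'll check by wheel fit whether the caster slipped in the grip.

```bash
cat >> h.py <<'E'
from scipy.optimize import least_squares
def wheel(d,world=None):
    s=world or dict(tool_pos=np.zeros(3),tcp_rot=np.zeros(3))
    C=cloud(dict(tool_pos=np.zeros(3),tcp_rot=np.zeros(3)),d)
    m=np.zeros((400,640),bool);m[215:330,285:365]=1
    m&=(abs(C[...,1])<.008)&(C[...,2]>-.06)&(C[...,2]<.02)&(abs(C[...,0])<.04)
    P=C[m];f=lambda v:np.hypot(P[:,0]-v[0],P[:,2]-v[1])-.025
    r=least_squares(f,[0,-.02],loss="soft_l1",f_scale=.001);print("axle x,z",r.x.round(4),np.abs(f(r.x)).mean())
    for y in(250,270,290):
        k=(C[y,:,2]<-.034)&(abs(C[y,:,1])<.02)&(abs(C[y,:,0])<.03);print("row",y,C[y,k,1].min().round(4),C[y,k,1].max().round(4),"tilt z slope",np.polyfit(C[y,k,1],C[y,k,2],1)[0].round(3))
E
python3 - <<'E'
from h import *
wheel(np.load("w4.npz")["d"])
s,p,d=cam("wrist");np.savez("w5.npz",p=p,d=d,pos=s["tool_pos"],rot=s["tcp_rot"]);wheel(d)
a,q,_=cam("scene")
f=lambda im,x,y,k=70:cv2.resize(im[y-k//2:y+k//2,x-k//2:x+k//2],(380,380),interpolation=cv2.INTER_CUBIC)
save(np.hstack([f(q,407,160,80),f(p,322,215,170)]),"seat.png")
E
```

```text
axle x,z [ 0.0023 -0.0203] 0.0005405256243364588
row 250 -0.0099 0.0116 tilt z slope 0.022
row 270 -0.02 0.0199 tilt z slope -0.025
row 290 -0.0199 0.0199 tilt z slope 0.014
axle x,z [ 0.0022 -0.0203] 0.0005593163461954574
row 250 -0.0094 0.0115 tilt z slope 0.037
row 270 -0.0198 0.0199 tilt z slope 0.002
row 290 -0.0198 0.0199 tilt z slope 0.015
```

View pics/seat.png

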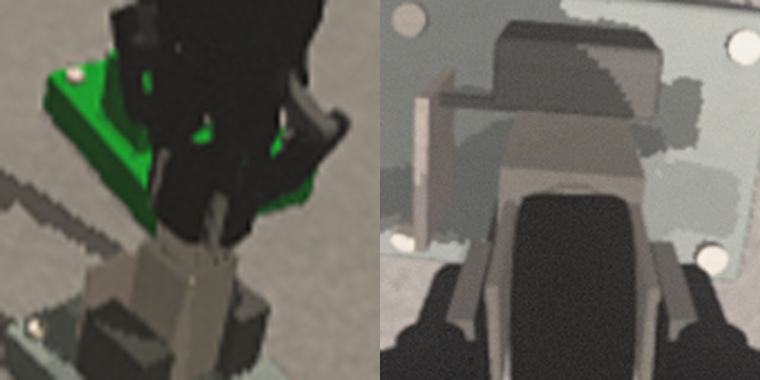

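There is no slip: the caster is still in its free play about 2.7 mm up, and leaning sideways on the hole wall (+x). I'll shift the hand back by -x (tool -y, about 0.7 mm) and then go down.

>>> step_arm(motion=[[2.5, 0, -0.04, 0, 0], [2.5, 0, -0.07, 0, 0], [2.5, 0, -0.07, 0, 0], [2.5, 0, -0.07, 0, 0]])

```text
time: 18.7
tool_pos: [0.5076, 0.2177, 0.1324]
tcp_rot: [1.947, 2.463, 0.003]
wrist_force: [-6.2, -3.6, 0.3]
width: 0.372
grip_force: 102.7
```

```bash
python3 -c "
from h import *
forces(4);plan([.507,.2177,.1297])"
```

```text
wrist_force [-5.72816 -3.34315  0.65229]
torque [-0.57505  1.09823  0.01159]
tool_pos [0.50764 0.21772 0.1324 ]
18.85 0.3712301242855037
shift cm [ 0.01 -0.06  0.27] twist None q6 0.12796432819279685 Fz [-5.21680774 -3.35798626  0.27216242]
```

>>> step_arm(motion=[[2.5, -0.03, -0.05, 0, 0], [2.5, -0.05, -0.1, 0, 0], [2.5, -0.08, -0.15, 0, 0], [2.5, -0.08, -0.15, 0, 0], [2.5, -0.08, -0.15, 0, 0], [2.5, -0.08, -0.15, 0, 0]])

```text
time: 19.5
tool_pos: [0.5061, 0.2168, 0.1304]
tcp_rot: [1.948, 2.463, 0.003]
wrist_force: [0.9, 0.5, -2.6]
width: 0.371
grip_force: 102.3
```

```bash
python3 -c "
from h import *
forces(4);print(bot.read_state()['tcp_rot'],np.load('w4.npz')['rot'])"
```

```text
wrist_force [ 1.26642  0.06629 -1.39482]
torque [ 0.06613 -0.21983 -0.00524]
tool_pos [0.50606 0.21675 0.13025]
19.65 0.3703615299001383
[1.94800484e+00 2.46348260e+00 2.32136118e-03] [1.94691866e+00 2.46176301e+00 1.60859736e-03]
```

It freed itself and dropped. Now I re-centre it partway and seat it.

>>> step_arm(motion=[[2.5, 0.03, 0.04, 0, 0], [2.5, 0.06, 0.08, 0, 0], [2.5, 0.06, 0.08, 0.03, 0], [2.5, 0.06, 0.08, 0.06, 0], [2.5, 0.06, 0.08, 0.1, 0], [2.5, 0.06, 0.08, 0.1, 0], [2.5, 0.06, 0.08, 0.1, 0]])

```text
time: 20.4
tool_pos: [0.506, 0.2173, 0.1297]
tcp_rot: [1.948, 2.464, 0.001]
wrist_force: [-1.9, -1.0, 5.3]
width: 0.37
grip_force: 103.0
```

```bash
python3 -c "
from h import *
forces(4)"
```

```text
wrist_force [-1.48188 -0.83524  5.49464]
torque [-0.14448  0.18911 -0.02199]
tool_pos [0.50601 0.21732 0.12965]
20.55 0.36918858974380037
```

>>> step_arm(motion=[[2.5, 0, 0, -0.05, 0], [2.5, 0, 0, -0.05, 0], [4.5, 0, 0, -0.05, 0], [5.5, 0, 0, -0.05, 0], [6.5, 0, 0, -0.05, 0], [6.5, 0, 0, -0.05, 0], [6.5, 0, 0, -0.05, 0], [6.5, 0, 0, -2, 0], [6.5, 0, 0, -5, 0], [6.5, 0, 0, -9, 0], [6.5, 0, 0, -13, 0], [6.5, 0, 0, -13, 0], [6.5, 0, 0, -13, 0]])

```text
time: 21.9
tool_pos: [0.5066, 0.2175, 0.2604]
tcp_rot: [1.948, 2.463, 0.004]
wrist_force: [-0.5, 0.4, -0.7]
width: 0.762
grip_force: 0.0
```

```bash
python3 - <<'E'
from h import *
s,p,d=cam("wrist");C=cloud(s,d);print(s["tool_pos"],s["width"],s["wrist_force"],s["time"])
m=(C[...,2]>.152)&(C[...,2]<.2)&(np.hypot(C[...,0]-.507,C[...,1]-.22)<.045)
print(m.sum(),np.percentile(C[m][:,2],[50,90,98,99.5]),cv2.minAreaRect((C[m][:,:2]*1000).astype(np.float32)))
m2=(abs(C[...,2]-.115)<.008)&(np.hypot(C[...,0]-.507,C[...,1]-.22)<.03);print("leg top",m2.sum(),np.median(C[m2][:,2]))
a,q,_=cam("scene")
f=lambda im,x,y,k=70:cv2.resize(im[y-k//2:y+k//2,x-k//2:x+k//2],(380,380),interpolation=cv2.INTER_CUBIC)
save(np.hstack([f(q,407,160,80),f(p,322,182,120)]),"end.png")
E
```

```text
[0.50663406 0.21754694 0.26042636] 0.7615728346260271 [-0.52538613  0.36425    -0.65005374] 21.9
1800 [0.17062296 0.17470762 0.17545554 0.17592257] ((505.3335876464844, 220.83126831054688), (33.799034118652344, 46.346641540527344), 13.606993675231934)
leg top 166 0.1151248559732859
```

View pics/end.png

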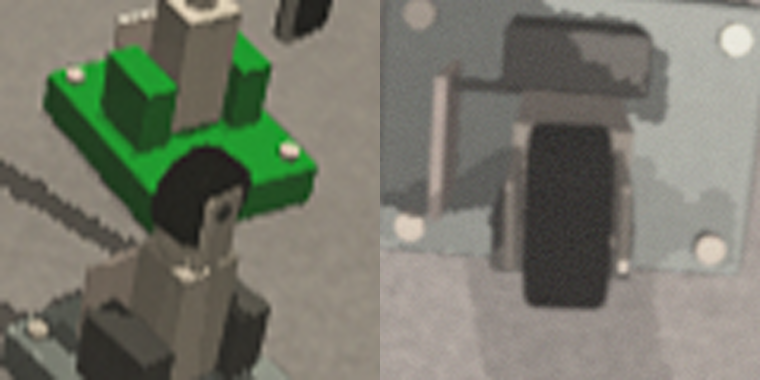

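The caster stands upright in the leg with the gripper clear. The wheel's top is at 0.175 m, which is fully home.

```bash
python3 -c "
from h import *
print(bot.finish_job())"
```

```text
the job is handed in; nothing more can be done
None
```

The caster is fully home in the grey stand's leg and let go, and the job was handed in at about 22 s with no verdict returned; the proof pull was held about 1 s near 15 N, after briefly reaching about 17.6 N by the noisy wrist reading, close to the 18 N limit.

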